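# Release and unload a latched battery pack

### The job

Take the battery pack out of its docking station. First push the station's folding cover fully back at its fold so that both leaves stand collapsed together at the rear; next press the spring release tab down so that the hidden catch lets the pack pop up, and let the tab go; then lift the pack out and set it down upright on the floor of the tray, without dropping it. Leave the cover folded back and do not disturb the jar, the timer and the beaker.

Things in the scene. Friction and masses are not known exactly. Their poses are not given: they have to be found in the camera images.
- dock: Grey dock fixed on the worktop, 212 (x) x 172 (y) x 107 mm high, open above, side walls' inner faces at y = +-77 mm. Origin: centre of its underside; x points from its front (tab end) to its rear (cover pivot), z up. On its floor, centred at x = -15, is the pack's pocket, 61 x 50 mm outside, rim at z = 40. All x, y, z in mm below are in this frame.
- cover (a joint): Angle of the cover's rear leaf, rad: 0 flat shut, 1.48 at the stop with both leaves upright together; starts at 0.5 to 0.75; over 1.3 counts as fully back. Two leaves, 150 wide, 90 mm long each: the rear one turns about a pivot along y at x = 95, z = 112; the front one's free edge runs on tracks at z = 112. Stiff hinges: it stays where left. Pushing down on the front leaf jams it.
- cover_fold (a point): Centre of the fold's hinge barrel, a steel cylinder 14 mm in diameter, 110 mm long along y, standing proud of both leaves. It lies at x = 95 - 90 cos(angle), y = 0, z = 112 + 90 sin(angle), so moves on an arc round the rear pivot. 2 to 6 N rearwards on the barrel moves it.
- tab_top (a point): Centre of the top face of the release tab, a white ribbed push tab 28 (x) x 44 (y) mm on a block at the front of the dock, at x = -78, y = 0, z = 60 when up. It is pressed straight down.
- release_tab (a joint): How far the tab is pressed, m: 0 up, 0.009 at its stop. Spring 2.3 to 4.5 N, plus up to 4 N of friction while the catch is loaded. It draws a catch out of a slot low in the pack's front face, inside the pocket; 0.003 to 0.006 frees the pack, which a spring plate lifts by 15 mm and holds there. The tab springs back when let go; the pack stays up.
- pack: Grey battery pack, an upright block 46 (x) x 36 (y) x 66 mm high, 0.13 to 0.23 kg, dark top, ribs on two sides; it stands square with the dock. Origin: centre of its underside, z up. Seated, its underside is at z = 20 in the dock; popped up, at 35, with 5 mm still in the pocket. It has 1.2 mm play all round and cannot be pulled out while caught.
- tray: Empty shallow white tray fixed on the worktop, 130 (x) x 110 (y) x 18 mm high, walls and floor 4 mm thick. Origin: centre of its underside.
- jar: Bystander: small white screw-cap jar, 45 mm in diameter, 80 mm high. Origin: centre of its underside.
- timer: Bystander: flat white bench timer, 62 x 62 x 16 mm. Origin: centre of its underside.
- beaker: Bystander: small glass beaker with a spout, 52 x 58 x 59 mm. Origin: centre of its underside.
Not all that is in view belongs to the job. What is shaped like the pack but green is not meant.

How it is judged:
On the way, in this order (a step that is already met when the one before it is completed fails the run):
1. the folding cover is collapsed to the rear while the pack is still seated (value of joint cover above 1.3 rad and z of pack in the frame of dock below 0.026 m), for 0.1 s.
2. the release tab is pressed down with the pack in its pocket (value of joint release_tab above 0.003 m and z of pack in the frame of dock below 0.045 m), for 0.05 s.
3. the pack has popped up in its pocket and the tab is let go (value of joint release_tab below 0.0015 m and z of pack in the frame of dock between 0.03 and 0.045 m), for 0.05 s.
4. the pack is lifted clear of its pocket (z of pack in the frame of dock above 0.07 m), for 0.1 s.
At the end, for the whole second after the job is handed in: The pack stands upright (within 0.1 rad) and at rest with its whole underside on the tray's floor, between the tray's walls; the cover is still folded back beyond 1.3 rad; jar, timer and beaker are within 20 mm of where they stood (z of pack in the frame of tray between 0.001 and 0.009 m and x of pack in the frame of tray between -0.05 and 0.05 m and y of pack in the frame of tray between -0.04 and 0.04 m and angle between pack's own z axis and vertical below 0.1 rad and linear speed of pack below 0.02 m/s and value of joint cover above 1.3 rad and distance of each of jar, timer, beaker from where it was at the start of the episode below 0.02 m); the robot touches nothing.
It fails at once if the pack is let fall from more than 20 mm above the tray floor or elsewhere away from the dock (contact force between pack and anything else below 0.01 N and height (world z) of pack above 0.024 m and horizontal distance between pack and dock above 0.06 m).
It fails at once if a bystander is pushed more than 30 mm or knocked over (distance of any of jar, timer, beaker from where it was at the start of the episode above 0.03 m or angle between any of jar, beaker's own z axis and vertical above 0.6 rad).
It also fails if it takes over 58 s, if anything falls off the work surface, if the arm or the gripper's body presses on something with over 40 N, if the wrist force passes 120 N, or if a joint passes its speed limit or range.

### The arm

A 6-joint arm with a two-finger parallel gripper is mounted at the origin on a cart in front of the work surface, level with it; the furniture and walls round the work are solid. World frame = base frame: x ahead of the robot, y to its left, z up, the work surface at z = 0. Lengths are in m, angles in rad, forces in N, time in s.
With the tool pointing down it reaches from about 0.35 to 0.975 m from the base axis. Payload 4.9 kg.
Tool frame: the origin (TCP) lies at the very end of the fingers, on their centre line; the grasp point (between the pads) lies 19 mm behind it; z points along the fingers, y is the line along which they close (so a half turn about z gives the same grasp; the last joint's range is limited). The gripper opens to 85 mm and grips with 20 to 120 N. Pads are 22 mm wide; open, the fingers measure 114 mm over their backs; the gripper's body (76 mm by 85 mm) begins 54 mm behind the grasp point. The pads swing forward as they close: fully open they stand 13 mm farther back than shut.
Start: joints at [1.059, 0.053, 1.613, -0, 1.476, -0.119], TCP at [0.239, 0.577, 0.231] pointing down, gripper open.
Joint ranges: [-3.01, 3.01], [-1.01, 2.22], [0.06, 2.58], [-1.02, 4.17], [0.09, 2.62], [-3.14, 3.14]. Speed limits (rad/s): [2.57, 2.57, 3.14, 3.14, 3.14, 3.14].

### API

Orientations are given as a unit quaternion [w, x, y, z].
In Python, from plant import manip, vision, order gives the robot as it stands.
- The arm moves only by the tool play_rows, never from a script. Its argument "steps" is a list that holds one entry, the list of rows, each a list of 6 numbers: the shift along the tool's x, y, z in mm, then the turn, a rotation vector about the tool's x, y, z in degrees. A call has 1 to 12 rows; each row is the pose to reach, as a shift and turn from the pose commanded when the call began, along the tool's axes at that moment; what a row does not reach only later rows make up. A row lasts 1/12 s, in which the tool goes at most 41.7 mm and 7.16 degrees, less where a joint would pass 70% of its speed; a pose out of reach is approached as far as the arm can. A call with a gripper value outside its range is refused whole. "claw" is the gripper's target within -1 to 1 (fully open at 1, half-way at 0, shut at -1), set as the call begins (left out, the last holds). The fingers move at their own pace and stop on an object; the grip force is fixed at half the most. Time passes only in rows, so rows that repeat a pose let the fingers close. It gives the time, the measured TCP pose, the force, the opening and the grip force at its end, in the units of the state.
- manip.state(): the state, without advancing time (a new reading comes with each control period).
- vision.grab_frame(name): name is "scene" or "top" or "wrist"; returns (picture, depth): 400x640x3 uint8, blue, green, red; 400x640 float32, m along the optical axis (not along the pixel's ray), 0 where there is no reading.
- vision.camera_info(name): a dict with "K" (3x3 intrinsics, pixels), "k1" (the pictures are not rectified: a ray, as slopes to the right and down, at radius r is drawn at 1 + k1 r^2 times it, then the intrinsics apply), "eye" and "orientation" of the camera in the world; the wrist camera has in their place "T_tool_cam" (4x4, takes a point from camera to tool coordinates, whose origin is the TCP and whose axes are the flange's). Camera axes: x right, y down, z forward; pixel columns grow to the right and rows downward; lengths in m; the calibration is good to about 2 mm. A picture is of the moment at which its call begins: read the wrist's pose just before it. camera_info takes no time and is no camera call.
- order.job_done(): hands the job in; it is judged then, once.
The state is a dict: "time": time; "joint_pos": joint angles; "joint_vel": joint speeds; "joint_efforts": joint torques, N m; "tool_pos": TCP position; "tool_rot": TCP orientation; "contact_force": force on the tool from outside, world axes, zero at the start; "ft_torque": the same for the moment, N m; "gripper_width": opening from 0.0 (shut) to 1.0 (fully open); "grasp_force": force on a finger pad.
Only numpy, scipy, OpenCV 4.12 (cv2) and the standard library are available. Lean on these libraries where they do the work, as an engineer would, in place of code of your own. Each camera call takes 0.05 s, during which the arm holds its last target. There are 200 camera calls.

## Working session

There is one attempt and no reset: what is moved stays moved. The work goes in short steps, Python scripts to look and compute and a tool call to move; the robot and the scene stay as the last step left them, time stands still between calls to the robot, and variables do not carry over. Pictures are saved under pics/ and viewed, at most 10 in all, crops included, and the job is handed in when it is done.

Besides the shell and the picture viewer there is one more tool, called after "Emit:" as name(argument=value, ...), one argument or row to a line, values as JSON. play_rows: Moves the arm, as the interface text tells. Its arguments: {"type":"object","properties":{"steps":{"type":"array"},"claw":{"type":"number"}},"required":["steps"]}

```bash
mkdir -p pics
cat > h.py <<'E'
import numpy as np, cv2
from scipy.spatial.transform import Rotation as R
from plant import manip, vision, order
def rot(q): return R.from_quat([q[1],q[2],q[3],q[0]]).as_matrix()
def grab(n):
    s=manip.state(); im,d=vision.grab_frame(n); c=vision.camera_info(n)
    if n=='wrist':
        T=np.eye(4);T[:3,:3]=rot(s['tool_rot']);T[:3,3]=s['tool_pos'];T=T@np.array(c['T_tool_cam']);Rm,e=T[:3,:3],T[:3,3]
    else:
        o=np.array(c['orientation']);Rm=rot(o) if o.size==4 else o.reshape(3,3);e=np.array(c['eye'])
    return dict(im=im,d=d,K=np.array(c['K']),k1=c['k1'],R=Rm,e=e)
def rays(f,px):
    D=np.array([f['k1'],0,0,0],float)
    p=cv2.undistortPoints(np.array(px,float).reshape(-1,1,2),f['K'],D).reshape(-1,2)
    return np.c_[p,np.ones(len(p))]
def plane(f,px,z):
    r=rays(f,px)@f['R'].T; return f['e']+r*((z-f['e'][2])/r[:,2])[:,None]
def cloud(f):
    h,w=f['d'].shape; u,v=np.meshgrid(np.arange(w),np.arange(h))
    r=rays(f,np.c_[u.ravel(),v.ravel()])*f['d'].reshape(-1,1)
    return (f['e']+r@f['R'].T).reshape(h,w,3)
E
python3 - <<'E'
from h import *
for n in('scene','top'):
    f=grab(n);cv2.imwrite(f'pics/{n}0.png',f['im']);np.savez(f'{n}0.npz',**f);print(n,f['e'],f['R'].round(2).tolist(),f['k1'],(f['d']>0).mean())
s=manip.state();print(s)
E
```

```text
scene [-0.19648651  0.57778737  0.48016185] [[-0.49, -0.36, 0.8], [-0.87, 0.18, -0.45], [0.02, -0.92, -0.4]] -0.08722707129970343 0.99425390625
top [0.34664021 0.15003109 1.1004217 ] [[0.05, -0.98, 0.21], [-1.0, -0.05, 0.01], [0.0, -0.21, -0.98]] -0.05078009392979818 0.9960546875
{'time': 0.1, 'joint_pos': array([ 1.05902135e+00,  5.32680682e-02,  1.61417852e+00,  3.22714022e-05,
        1.47598081e+00, -1.18982232e-01]), 'joint_vel': array([-8.10766577e-05, -1.66585868e-03, -2.69714921e-03, -8.92846584e-04,
        2.09279379e-03, -2.08682666e-03]), 'joint_efforts': array([ 3.28545339e-04, -3.94899738e+01, -3.71363425e+01, -1.89942248e-04,
        3.93480237e-03,  2.46900663e-05]), 'tool_pos': array([0.23893295, 0.57691297, 0.23018703]), 'tool_rot': array([-2.99815965e-04,  1.95137682e-01,  9.80775430e-01, -8.67141758e-04]), 'contact_force': array([-0.68920359, -0.07870261, -0.84909789]), 'ft_torque': array([-0.0318874 ,  0.0141135 , -0.00916706]), 'grasp_force': 0.0, 'gripper_width': 1.0028931901844043}
```

View pics/scene0.png

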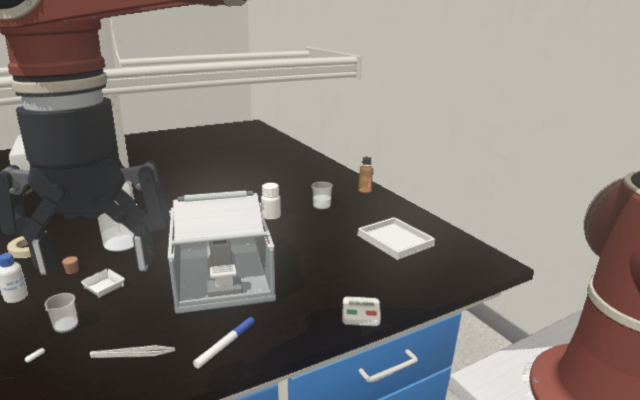

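View pics/top0.png

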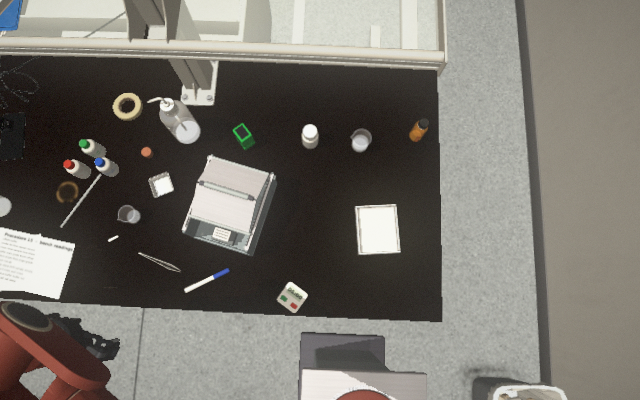

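The scene view shows the dock's tab end facing the camera, with the tab at (222,270) and the cover half-folded. The top view shows:
- dock at (230,203), white tab at (222,234)
- tray (378,230)
- timer (292,297), jar (310,136), beaker (361,140)

Things that could be mistaken for the pack are the green block (243,135) and the small white dish (161,185). The real pack is the dark-topped grey block in the dock, at scene (220,250). Next I'll measure the dock and tray and take one close crop.

Run:
```python
from h import *
f=dict(np.load('top0.npz'));P=cloud(f);im=f['im']
def fp(box,lo,hi,name):
    u0,v0,u1,v1=box
    m=np.zeros(P.shape[:2],bool);m[v0:v1,u0:u1]=1
    m&=(P[...,2]>lo)&(P[...,2]<hi)
    n,l,st,_=cv2.connectedComponentsWithStats(m.astype(np.uint8));k=1+st[1:,4].argmax()
    q=P[l==k]; r=cv2.minAreaRect((q[:,:2]*1000).astype(np.float32)); print(name,len(q),r,np.percentile(q[:,2],[5,50,99]).round(3)); return q
fp((170,145,285,262),.02,.3,'dock');fp((170,145,285,262),.085,.3,'dockhi')
fp((345,195,410,265),.006,.05,'tray')
for n,b in dict(jar=(295,115,325,155),beaker=(345,120,378,158),timer=(270,275,315,320),green=(225,115,260,155)).items(): fp(b,.008,.2,n)
# cover: highest points
u0,v0,u1,v1=170,145,285,262
q=P[v0:v1,u0:u1].reshape(-1,3);z=np.sort(q[:,2]);print(z[-200::40]);
b=q[q[:,2]>np.percentile(q[:,2],99.5)-.012];b=b[b[:,2]<.25];print(len(b),b.mean(0),cv2.minAreaRect((b[:,:2]*1000).astype(np.float32)))
# tray white inside
m=((im.min(2)>150)).astype(np.uint8);m[:, :345]=0;m[:,410:]=0;m[:195]=0;m[265:]=0
c=max(cv2.findContours(m,0,2)[0],key=cv2.contourArea)[:,0];print('tray rim',cv2.minAreaRect((plane(f,c,.018)[:,:2]*1000).astype(np.float32)))
g=dict(np.load('scene0.npz'));cv2.imwrite('pics/crop.png',np.hstack([cv2.resize(g['im'][180:310,160:285],None,fx=3,fy=3),cv2.resize(im[145:265,170:290],(375,390))]))
```

```text
dock 5545 ((552.4392700195312, 359.3594970703125), (183.97970581054688, 211.712158203125), 75.71292877197266) [0.031 0.127 0.165]
dockhi 4638 ((551.724365234375, 359.0333251953125), (183.96385192871094, 210.29022216796875), 76.0130844116211) [0.106 0.132 0.165]
tray 793 ((516.0784301757812, -26.880027770996094), (131.9743194580078, 112.64102935791016), 6.03930139541626) [0.006 0.009 0.023]
jar 319 ((756.096923828125, 164.49343872070312), (38.21522521972656, 42.689735412597656), 35.09880065917969) [0.015 0.071 0.084]
beaker 348 ((754.6666870117188, 25.685653686523438), (48.35048294067383, 50.04323959350586), 27.76846694946289) [0.016 0.033 0.063]
timer 581 ((327.8841857910156, 191.73268127441406), (62.05258560180664, 62.282127380371094), 56.444847106933594) [0.011 0.015 0.02 ]
green 322 ((749.8992309570312, 348.28326416015625), (48.39126968383789, 36.3968505859375), 39.65647888183594) [0.017 0.065 0.071]
[0.16292764 0.1636043  0.16449178 0.16592732 1.1004217 ]
394 [0.5679468  0.35465119 0.16119046] ((568.2778930664062, 355.3800354003906), (150.03125, 24.936298370361328), 77.06770324707031)
tray rim ((515.54248046875, -25.053600311279297), (131.35467529296875, 111.58850860595703), 5.470578193664551)
```

View pics/crop.png

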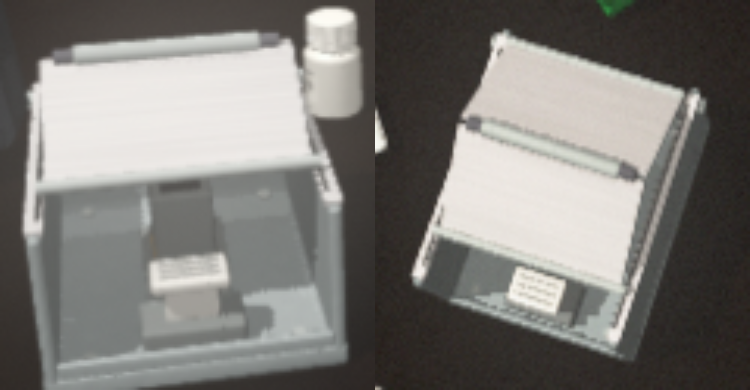

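The crop confirms it: the grey, dark-topped pack sits behind the white ribbed tab, and the green barrel with dark caps spans the fold. I'll refine the dock axis from the tab and barrel, then work out the first move.

```bash
cat >> h.py <<'E'
def rows(target,yaw):
    """shift (mm) and turn about tool z (deg) to put TCP at target, tool y along world angle yaw+90, pointing down"""
    s=manip.state();M=rot(s['tool_rot'])
    d=M.T@(np.array(target)-s['tool_pos'])*1000
    G=np.array([[-np.cos(yaw),-np.sin(yaw),0],[-np.sin(yaw),np.cos(yaw),0],[0,0,-1]])
    return d.round(1),np.degrees(R.from_matrix(M.T@G).as_rotvec()).round(1)
E
python3 - <<'E'
from h import *
for n,bx in (('top',(205,225,238,245)),('scene',(205,262,240,290))):
    f=dict(np.load(n+'0.npz'));im=f['im'];P=cloud(f);u0,v0,u1,v1=bx
    m=np.zeros(im.shape[:2],bool);m[v0:v1,u0:u1]=1
    m1=m&(np.abs(P[...,2]-.06)<.008)&(im.min(2)>120)
    q=P[m1];print(n,'tab',len(q),np.median(q,0).round(4),cv2.minAreaRect((q[:,:2]*1000).astype(np.float32)))
    hs=P[...,2]; box=(180,150,280,240) if n=='top' else (165,185,275,215)
    u0,v0,u1,v1=box;m=np.zeros(im.shape[:2],bool);m[v0:v1,u0:u1]=1
    m&=(hs<.25)&(hs>.1)&(P[...,0]<.75)&(P[...,0]>.45)&(P[...,1]>.25)
    z=hs[m];zt=np.percentile(z,99);q=P[m&(hs>zt-.006)&(hs<zt+.004)]
    c=q.mean(0);_,_,V=np.linalg.svd((q-c)[:,:2],full_matrices=False)
    print('barrel',len(q),zt,c,np.degrees(np.arctan2(V[0,1],V[0,0])),np.ptp((q-c)[:,:2]@V[0]))
E
```

```text
top tab 186 [0.4769 0.3791 0.0608] ((477.1310729980469, 379.3274841308594), (44.246097564697266, 27.31043243408203), 74.8841552734375)
barrel 297 0.16475622516290378 [0.56883069 0.35608992 0.16271031] 75.43274608113683 0.1393808694416877
scene tab 295 [0.4707 0.3825 0.0599] ((475.32275390625, 381.30999755859375), (43.65564727783203, 31.31242561340332), 74.18302154541016)
barrel 336 0.16441243753190254 [0.56488921 0.35850877 0.16187322] 75.38762355710456 0.1320171553905546
```

```bash
cat >> h.py <<'E'
YAW=np.radians(-14.6);O=np.array([.5515,.3603,0]);RD=R.from_euler('z',YAW).as_matrix()
def dock(x,y,z): return O+RD@(np.array([x,y,z])/1000)
def where():
    s=manip.state();p=RD.T@(s['tool_pos']-O)*1000;print('dock-frame',p.round(1),'F(dock)',(RD.T@s['contact_force']).round(1),'t',s['time'],'w',round(s['gripper_width'],3))
E
python3 -c "
from h import *
where();print(rows(dock(-28,0,235),YAW),rows(dock(-28,0,160),YAW))"
```

```text
dock-frame [-357.1  130.8  230.2] F(dock) [-0.6 -0.2 -0.8] t 0.1 w 1.003
(array([-343.9,  -84.3,   -4.7]), array([-0.1, -0. , -7.9])) (array([-344. ,  -84.2,   70.3]), array([-0.1, -0. , -7.9]))
```

Emit:
play_rows(
  steps=[
    [[-344,-84,-5,0,0,-7.9],[-344,-84,-5,0,0,-7.9],[-344,-84,-5,0,0,-7.9],[-344,-84,-5,0,0,-7.9],[-344,-84,-5,0,0,-7.9],[-344,-84,-5,0,0,-7.9],[-344,-84,-5,0,0,-7.9],[-344,-84,-5,0,0,-7.9],[-344,-84,-5,0,0,-7.9],[-344,-84,-5,0,0,-7.9],[-344,-84,-5,0,0,-7.9],[-344,-84,-5,0,0,-7.9]],
  ],
  claw=-1,
)

```text
time: 1.1
tool_pos: [0.5242, 0.3683, 0.2357]
tool_rot: [-0.001, 0.127, 0.992, -0.0]
contact_force: [-0.3, 0.2, 0.5]
gripper_width: 0.002
grasp_force: 0.0
```

```bash
python3 -c "
from h import *
where();print(rows(dock(-28,0,161),YAW))
f=grab('scene');cv2.imwrite('pics/a.png',cv2.resize(f['im'][80:310,120:320],None,fx=2.5,fy=2.5))
g=grab('wrist');P=cloud(g);cv2.imwrite('pics/w.png',g['im'])
"
```

```text
dock-frame [-28.4   0.9 235.7] F(dock) [-0.3  0.1  0.5] t 1.1 w 0.002
(array([-0.5, -0.9, 74.7]), array([-0. , -0.1,  0. ]))
```

View pics/a.png

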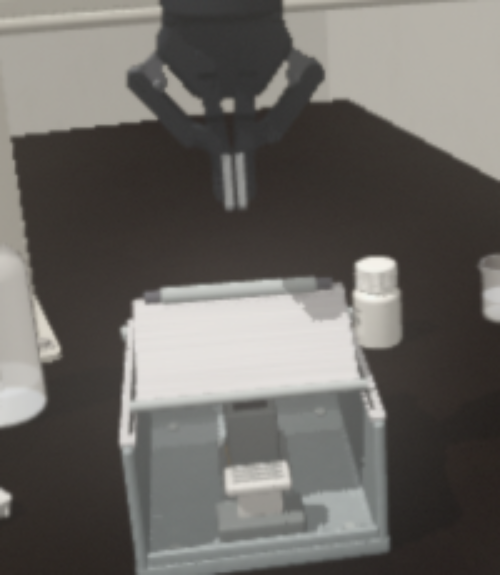

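The picture shows the shut fingers centred above the fold. Next I'll go down in front of the barrel and make first contact.

Emit:
play_rows(
  steps=[
    [[0,-1,25,0,0,0],[0,-1,50,0,0,0],[0,-1,74,0,0,0],[0,-1,74,0,0,0],[-8,-1,74,0,0,0],[-16,-1,74,0,0,0],[-22,-1,74,0,0,0],[-27,-1,74,0,0,0],[-31,-1,73,0,0,0],[-35,-1,71,0,0,0],[-35,-1,71,0,0,0]],
  ],
)

```text
time: 2.12
tool_pos: [0.5598, 0.3581, 0.1665]
tool_rot: [0.001, 0.128, 0.992, 0.0]
contact_force: [-0.8, 1.3, -0.9]
gripper_width: 0.001
grasp_force: 0.0
```

```bash
python3 -c "
from h import *
where()
for a in (.6,.7,.8,.9,1.0,1.1,1.2,1.3,1.4,1.48): print(a,round(95-90*np.cos(a)-18,1),round(112+90*np.sin(a)+2,1))"
```

```text
dock-frame [  8.6   0.  166.5] F(dock) [-1.1  1.1 -0.9] t 2.1167 w 0.001
0.6 2.7 164.8
0.7 8.2 172.0
0.8 14.3 178.6
0.9 21.1 184.5
1.0 28.4 189.7
1.1 36.2 194.2
1.2 44.4 197.9
1.3 52.9 200.7
1.4 61.7 202.7
1.48 68.8 203.6
```

Emit:
play_rows(
  steps=[
    [[-3,0,-6,0,0,0],[-6,0,-10,0,0,0],[-9,0,-13,0,0,0],[-13,0,-16,0,0,0],[-17,0,-19,0,0,0],[-20,0,-21,0,0,0],[-20,0,-21,0,0,0]],
  ],
)

```text
time: 2.7
tool_pos: [0.5787, 0.3532, 0.187]
tool_rot: [0.001, 0.127, 0.992, 0.0]
contact_force: [-0.0, -0.7, 0.1]
gripper_width: -0.0
grasp_force: 0.0
```

```bash
python3 -c "
from h import *
where()
f=grab('scene');cv2.imwrite('pics/b.png',cv2.resize(f['im'][80:310,120:320],None,fx=2.5,fy=2.5))"
```

```text
dock-frame [ 2.81e+01 -1.00e-01  1.87e+02] F(dock) [ 0.1 -0.6  0.1] t 2.7 w -0.0
```

View pics/b.png

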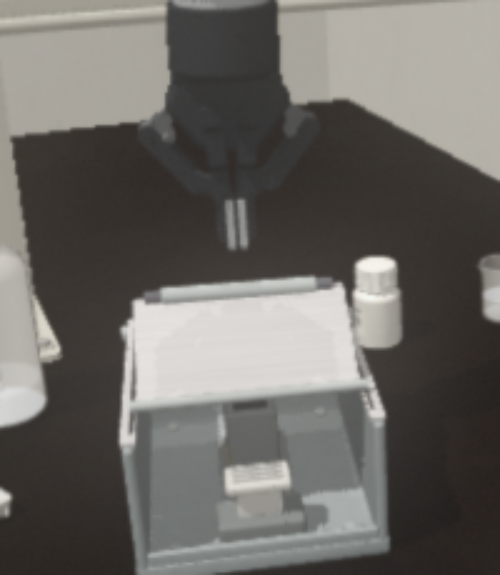

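The picture shows the fold hasn't moved and the tips passed over it, so they were too high. I'll go back, drop lower and push again.

Emit:
play_rows(
  steps=[
    [[22,0,-2,0,0,0],[43,0,0,0,0,0],[43,0,15,0,0,0],[43,0,31,0,0,0],[43,0,31,0,0,0],[39,0,31,0,0,0],[36,0,31,0,0,0],[33,0,31,0,0,0],[30,0,31,0,0,0],[27,0,30,0,0,0],[25,0,29,0,0,0],[25,0,29,0,0,0]],
  ],
)

```text
time: 3.75
tool_pos: [0.5526, 0.3601, 0.1581]
tool_rot: [-0.002, 0.127, 0.992, 0.0]
contact_force: [-7.4, 0.3, 3.5]
gripper_width: -0.003
grasp_force: 3.6
```

```bash
cat >> h.py <<'E'
def fold():
    f=grab('scene');P=cloud(f);im=f['im'];Q=(P-O)@RD*1000
    m=(np.abs(Q[...,1])<50)&(Q[...,0]>-10)&(Q[...,0]<110)&(Q[...,2]>120)&(Q[...,2]<225)&(im.max(2)>110)
    for s in ((-50,-28),(28,50)):
        q=Q[m&(Q[...,1]>s[0])&(Q[...,1]<s[1])];z=np.percentile(q[:,2],98);print('fold ztop',z.round(1),'angle',np.arcsin(np.clip((z-7-112)/90,-1,1)).round(2),'x',np.median(q[q[:,2]>z-4][:,0]).round(1))
E
python3 -c "
from h import *
where();fold()"
```

```text
dock-frame [1.100e+00 1.000e-01 1.581e+02] F(dock) [-7.2 -1.5  3.5] t 3.75 w -0.003
fold ztop 165.9 angle 0.55 x 14.5
fold ztop 165.7 angle 0.55 x 15.1
```

Emit:
play_rows(
  steps=[
    [[-3,0,-3,0,0,0],[-5,0,-6,0,0,0],[-8,0,-9,0,0,0],[-11,0,-13,0,0,0],[-14,0,-16,0,0,0],[-18,0,-19,0,0,0],[-21,0,-22,0,0,0],[-21,0,-22,0,0,0]],
  ],
)

```text
time: 4.47
tool_pos: [0.5732, 0.355, 0.1831]
tool_rot: [-0.001, 0.127, 0.992, 0.0]
contact_force: [-10.2, -1.4, 11.8]
gripper_width: -0.002
grasp_force: 7.6
```

```bash
python3 -c "
from h import *
where();fold()"
```

```text
dock-frame [ 22.3   0.3 183.1] F(dock) [-9.5 -3.9 11.8] t 4.4667 w -0.002
fold ztop 188.6 angle 0.88 x 34.0
fold ztop 188.8 angle 0.89 x 34.6
```

Emit:
play_rows(
  steps=[
    [[-4,0,-2,0,0,0],[-7,0,-5,0,0,0],[-11,0,-7,0,0,0],[-15,0,-9,0,0,0],[-19,0,-11,0,0,0],[-23,0,-12,0,0,0],[-28,0,-14,0,0,0],[-32,0,-15,0,0,0],[-36,0,-16,0,0,0],[-41,0,-17,0,0,0],[-45,0,-17,0,0,0],[-45,0,-17,0,0,0]],
  ],
)

```text
time: 5.52
tool_pos: [0.6214, 0.3427, 0.2056]
tool_rot: [0.005, 0.128, 0.992, 0.002]
contact_force: [-4.4, -5.4, 20.6]
gripper_width: 0.002
grasp_force: 8.1
```

```bash
python3 -c "
from h import *
where();fold()"
```

```text
dock-frame [ 72.1   0.6 205.6] F(dock) [-2.9 -6.3 20.6] t 5.5167 w 0.002
fold ztop 208.8 angle 1.51 x 80.9
fold ztop 209.1 angle 1.57 x 81.3
```

Emit:
play_rows(
  steps=[
    [[3,0,-4,0,0,0],[8,0,-8,0,0,0],[30,0,-20,0,0,0],[70,0,-25,0,0,0],[110,0,-20,0,0,0],[147,0,0,0,0,0],[147,0,30,0,0,0],[147,0,65,0,0,0],[147,0,85,0,0,0],[147,0,85,0,0,0]],
  ],
)

```text
time: 6.4
tool_pos: [0.471, 0.3778, 0.1045]
tool_rot: [-0.005, 0.127, 0.992, -0.004]
contact_force: [-0.4, 0.1, -0.7]
gripper_width: 0.004
grasp_force: 0.0
```

```bash
python3 -c "
from h import *
where();fold()
f=grab('top');P=cloud(f);im=f['im']
Q=(P-O)@RD*1000
m=(np.abs(Q[...,0]+15)<35)&(np.abs(Q[...,1])<30)&(np.abs(Q[...,2]-86)<6);q=Q[m]
print('pack top',len(q),np.median(q,0),q.min(0),q.max(0))
cv2.imwrite('pics/c.png',np.vstack([cv2.resize(im[130:260,150:300],None,fx=2.2,fy=2.2),cv2.resize(grab('scene')['im'][130:310,140:290],(330,396))]))"
```

```text
dock-frame [-82.4  -3.4 104.5] F(dock) [-0.4 -0.  -0.7] t 6.4 w 0.004
fold ztop 127.7 angle 0.1 x 74.9
fold ztop 209.6 angle 1.57 x 79.9
pack top 227 [-11.04627822  -3.5245113   87.09727745] [-36.36998285 -18.90762057  80.63171943] [ 9.90391637 16.72710807 91.98034769]
```

View pics/c.png

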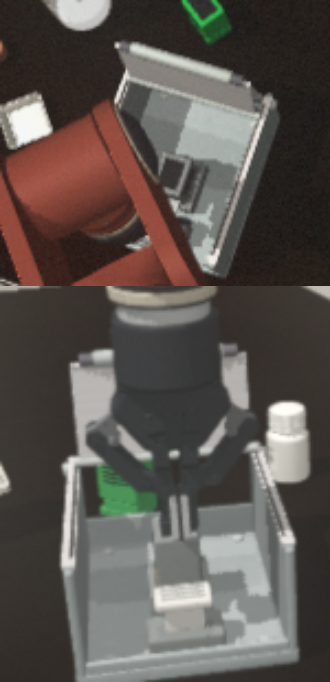

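The cover stands folded upright at the rear, in both views. The tool is just in front of and above the tab, so I'll press it now.

```bash
python3 -c "
from h import *
where();print(rows(dock(-79,0,64),YAW))"
```

```text
dock-frame [-78.2   0.4 112.5] F(dock) [ 0.8 -0.   0.3] t 6.55 w -0.003
(array([ 0.8, -0.4, 48.5]), array([ 0.1,  0.1, -0. ]))
```

Emit:
play_rows(
  steps=[
    [[0,0,25,0,0,0],[0,0,46,0,0,0],[0,0,50,0,0,0],[0,0,54,0,0,0],[0,0,57,0,0,0],[0,0,60,0,0,0],[0,0,62,0,0,0],[0,0,62,0,0,0],[0,0,62,0,0,0]],
  ],
)

```text
time: 7.3
tool_pos: [0.4766, 0.3807, 0.0511]
tool_rot: [0.001, 0.127, 0.992, 0.001]
contact_force: [0.8, -1.3, 5.2]
gripper_width: 0.002
grasp_force: 2.8
```

```bash
cat >> h.py <<'E'
def pack():
    f=grab('top');P=cloud(f);Q=(P-O)@RD*1000
    m=(np.abs(Q[...,0]+12)<24)&(np.abs(Q[...,1])<25)&(Q[...,2]>70)&(Q[...,2]<112);q=Q[m]
    print('pack top',len(q),np.median(q,0).round(1),np.percentile(q,3,axis=0).round(1),np.percentile(q,97,axis=0).round(1))
E
python3 -c "
from h import *
where();pack()"
```

```text
dock-frame [-77.6   0.9  51.1] F(dock) [ 1.1 -1.1  5.2] t 7.3 w 0.002
pack top 177 [ -7.1 -12.8 100.7] [-34.2 -18.6  75.1] [  8.2   9.6 104.5]
```

The pack has popped up (top at 101 mm). I'll release the tab and go up.

Emit:
play_rows(
  steps=[
    [[0,0,-20,0,0,0],[0,0,-50,0,0,0],[0,0,-90,0,0,0],[0,0,-120,0,0,0],[0,0,-120,0,0,0],[0,0,-120,0,0,0]],
  ],
)

```text
time: 7.85
tool_pos: [0.477, 0.3812, 0.1727]
tool_rot: [0.003, 0.127, 0.992, 0.002]
contact_force: [0.1, -0.4, 0.5]
gripper_width: -0.003
grasp_force: 0.0
```

Emit:
play_rows(
  steps=[
    [[-32,0,0,0,0,0],[-62,0,0,0,0,0],[-62,0,0,0,0,0],[-62,0,0,0,0,0],[-62,0,0,0,0,0],[-62,0,0,0,0,0]],
  ],
  claw=1,
)

```text
time: 8.35
tool_pos: [0.5341, 0.3644, 0.168]
tool_rot: [-0.001, 0.127, 0.992, -0.0]
contact_force: [0.9, 0.6, -0.1]
gripper_width: 0.847
grasp_force: 0.0
```

```bash
python3 -c "
from h import *
where();pack();fold()
g=grab('wrist');Q=(cloud(g)-O)@RD*1000
m=(np.abs(Q[...,0]+15)<35)&(np.abs(Q[...,1])<30)&(np.abs(Q[...,2]-101)<6);q=Q[m];print('wrist',len(q),q.mean(0) if len(q) else 0,np.percentile(q,[2,98],axis=0))
cv2.imwrite('pics/d.png',g['im']);print(rows(dock(-14,0,64),YAW))"
```

```text
dock-frame [-17.9  -0.4 168. ] F(dock) [ 0.7  0.8 -0.1] t 8.35 w 0.847
pack top 1 [ -6.5  10.  106.5] [ -6.5  10.  106.5] [ -6.5  10.  106.5]
fold ztop 204.8 angle 1.26 x 78.6
fold ztop 196.6 angle 1.04 x 82.3
wrist 2465 [-16.68189065   0.62173715 101.8945947 ] [[-37.38383566 -16.33752756  98.20383519]
 [  6.62366373  17.72825095 103.73235945]]
(array([-3.700e+00,  1.000e-01,  1.051e+02]), array([-0., -0.,  0.]))
```

View pics/d.png

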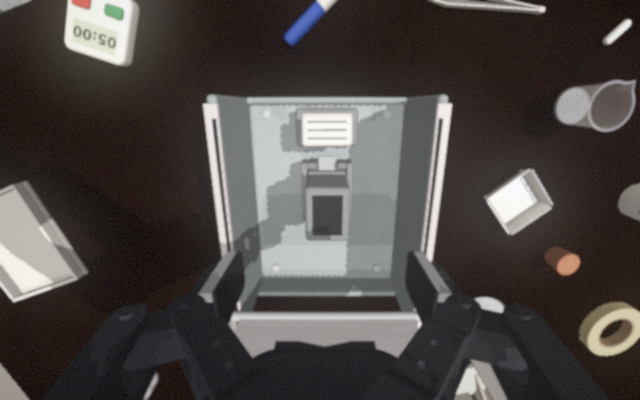

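The wrist view shows the pack at (327,215) between the open fingers, aligned, with the tab up at (327,128). Next I'll descend and grip.

Emit:
play_rows(
  steps=[
    [[-3,0,30,0,0,0],[-3,1,60,0,0,0],[-3,1,90,0,0,0],[-3,1,108,0,0,0],[-3,1,108,0,0,0],[-3,1,108,0,0,0]],
  ],
  claw=1,
)

```text
time: 9.0
tool_pos: [0.5373, 0.3644, 0.0603]
tool_rot: [-0.001, 0.127, 0.992, -0.001]
contact_force: [0.7, 0.1, -0.4]
gripper_width: 1.001
grasp_force: 0.0
```

Emit:
play_rows(
  steps=[
    [[0,0,0,0,0,0],[0,0,0,0,0,0],[0,0,0,0,0,0],[0,0,0,0,0,0],[0,0,0,0,0,0],[0,0,0,0,0,0],[0,0,0,0,0,0]],
  ],
  claw=-1,
)

```text
time: 9.58
tool_pos: [0.5393, 0.3651, 0.0623]
tool_rot: [0.001, 0.127, 0.992, 0.001]
contact_force: [1.2, 1.3, 1.6]
gripper_width: 0.414
grasp_force: 63.2
```

```bash
python3 -c "
from h import *
where()"
```

```text
dock-frame [-13.    1.5  62.3] F(dock) [0.9 1.5 1.6] t 9.5833 w 0.414
```

Emit:
play_rows(
  steps=[
    [[0,0,-8,0,0,0],[0,0,-20,0,0,0],[0,0,-45,0,0,0],[0,0,-70,0,0,0],[0,0,-95,0,0,0],[0,0,-115,0,0,0],[0,0,-130,0,0,0],[0,0,-130,0,0,0],[0,0,-130,0,0,0]],
  ],
)

```text
time: 10.33
tool_pos: [0.5386, 0.3646, 0.1921]
tool_rot: [0.0, 0.127, 0.992, 0.0]
contact_force: [0.6, -0.4, -2.7]
gripper_width: 0.413
grasp_force: 63.0
```

```bash
python3 -c "
from h import *
where();f=grab('scene');P=cloud(f);Q=(P-O)@RD*1000
m=(np.abs(Q[...,0]+25)<25)&(np.abs(Q[...,1])<30)&(Q[...,2]>120)&(Q[...,2]<240);print(m.sum(),np.percentile(Q[m],[1,50,99],axis=0))
cv2.imwrite('pics/e.png',cv2.resize(f['im'][60:310,120:420],None,fx=2.2,fy=2.2))
print(rows([.5158,-.026,.16],YAW),rows([.5158,-.026,.16],np.radians(5.7)))"
```

```text
dock-frame [-13.6   0.9 192.1] F(dock) [ 0.7 -0.2 -2.7] t 10.3333 w 0.413
1302 [[-40.20695766 -28.83355166 166.14341826]
 [-35.39449034   0.8673482  210.9944459 ]
 [ -2.64505286  28.94679286 238.36296547]]
(array([ -77.2, -383.1,   30.7]), array([-0.1, -0.1, -0. ])) (array([ -77.2, -383.1,   30.7]), array([ -0.1,  -0.1, -20.3]))
```

View pics/e.png

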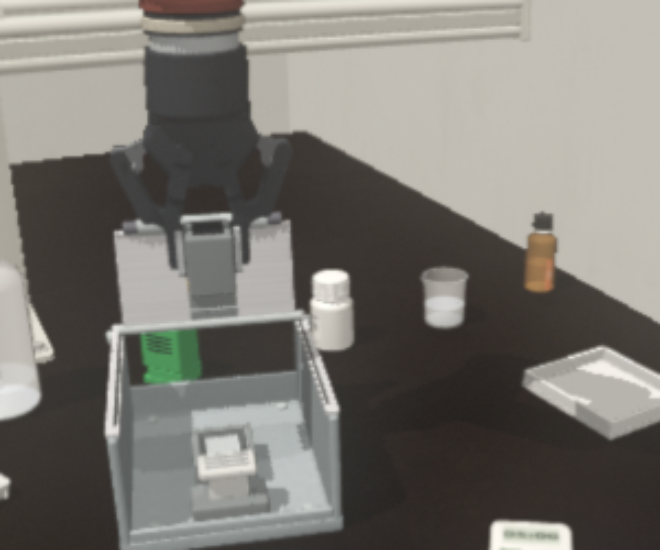

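The pack is held upright and clear of the empty pocket, and the cover is still folded. I'll carry it to the tray.

Emit:
play_rows(
  steps=[
    [[-2,-10,0,0,0,0],[-6,-30,0,0,0,-1],[-12,-60,0,0,0,-3],[-18,-90,0,0,0,-5],[-24,-120,0,0,0,-7],[-30,-150,0,0,0,-9],[-36,-180,0,0,0,-11],[-42,-210,0,0,0,-13],[-48,-240,0,0,0,-15],[-54,-270,0,0,0,-16],[-60,-300,0,0,0,-18],[-66,-330,0,0,0,-20]],
  ],
)

```text
time: 11.38
tool_pos: [0.5172, 0.0268, 0.1891]
tool_rot: [-0.002, -0.048, 0.999, 0.0]
contact_force: [1.3, -1.0, -2.7]
gripper_width: 0.412
grasp_force: 63.0
```

```bash
python3 -c "
from h import *
print(rows([.5158,-.026,.06],np.radians(5.7)),manip.state()['grasp_force'])"
```

```text
(array([  6. , -52.4, 129.1]), array([ 0. , -0.2, -0.2])) 62.958340644836426
```

Emit:
play_rows(
  steps=[
    [[3,-25,0,0,0,0],[6,-52,0,0,0,0],[6,-52,25,0,0,0],[6,-52,50,0,0,0],[6,-52,75,0,0,0],[6,-52,100,0,0,0],[6,-52,120,0,0,0],[6,-52,130,0,0,0],[6,-52,130,0,0,0],[6,-52,130,0,0,0]],
  ],
)

```text
time: 12.22
tool_pos: [0.5171, -0.0238, 0.0605]
tool_rot: [-0.001, -0.047, 0.999, 0.0]
contact_force: [0.3, -0.5, -1.4]
gripper_width: 0.417
grasp_force: 63.0
```

```bash
python3 -c "
from h import *
f=grab('scene');P=cloud(f);q=P[(np.abs(P[...,0]-.51)<.03)&(np.abs(P[...,1]+.026)<.035)&(P[...,2]>.024)&(P[...,2]<.08)];print('bottom',np.percentile(q[:,2],[0,1,5]),len(q))
print(rows([.5158,-.026,.0315],np.radians(5.7)),manip.state()['contact_force'])
cv2.imwrite('pics/f.png',cv2.resize(f['im'][80:290,300:500],None,fx=2.8,fy=2.8))"
```

```text
bottom [0.0336304  0.03390381 0.03603439] 481
(array([ 2.7, -1.8, 30.4]), array([-0. ,  0. , -0.3])) [ 0.43649143 -0.46825595 -0.82362895]
```

View pics/f.png

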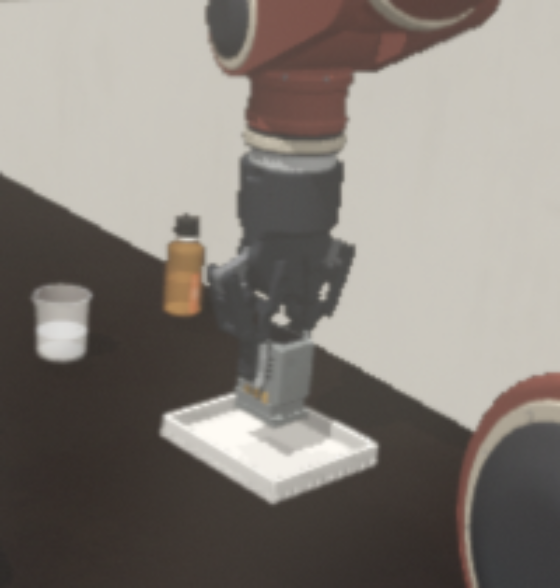

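The pack hangs upright over the middle of the tray, with its underside at about z = 0.033. Now I'll lower it gently.

Emit:
play_rows(
  steps=[
    [[2,-1,8,0,0,0],[2,-2,16,0,0,0],[2,-2,22,0,0,0],[2,-2,25,0,0,0],[2,-2,27,0,0,0],[2,-2,28,0,0,0],[2,-2,29,0,0,0],[2,-2,29,0,0,0],[2,-2,29,0,0,0]],
  ],
)

```text
time: 13.02
tool_pos: [0.5164, -0.0259, 0.0326]
tool_rot: [0.0, -0.047, 0.999, -0.0]
contact_force: [0.1, 0.8, -1.4]
gripper_width: 0.412
grasp_force: 63.3
```

Emit:
play_rows(
  steps=[
    [[0,0,1,0,0,0],[0,0,1,0,0,0],[0,0,1,0,0,0]],
  ],
)

```text
time: 13.27
tool_pos: [0.5166, -0.026, 0.0322]
tool_rot: [0.0, -0.047, 0.999, -0.0]
contact_force: [-3.3, 0.8, 5.2]
gripper_width: 0.413
grasp_force: 63.6
```

Contact with the tray floor. Open the gripper and retreat.

Emit:
play_rows(
  steps=[
    [[0,0,0,0,0,0],[0,0,0,0,0,0],[0,0,0,0,0,0],[0,0,0,0,0,0],[0,0,0,0,0,0],[0,0,0,0,0,0]],
  ],
  claw=0.7,
)

```text
time: 13.77
tool_pos: [0.5161, -0.0259, 0.0312]
tool_rot: [-0.0, -0.047, 0.999, 0.0]
contact_force: [0.6, 0.0, 1.3]
gripper_width: 0.85
grasp_force: 0.0
```

Emit:
play_rows(
  steps=[
    [[0,0,-15,0,0,0],[0,0,-40,0,0,0],[0,0,-75,0,0,0],[0,0,-110,0,0,0],[0,0,-150,0,0,0],[0,0,-180,0,0,0],[0,0,-180,0,0,0],[0,0,-180,0,0,0]],
  ],
)

```text
time: 14.43
tool_pos: [0.5176, -0.0262, 0.2142]
tool_rot: [0.003, -0.047, 0.999, -0.001]
contact_force: [0.0, 0.3, -0.3]
gripper_width: 0.849
grasp_force: 0.0
```

```bash
python3 -c "
from h import *
fold()
f=grab('scene');g=grab('wrist')
P=cloud(f);q=P[(np.abs(P[...,0]-.51)<.04)&(np.abs(P[...,1]+.026)<.04)&(P[...,2]>.024)&(P[...,2]<.1)];print(np.percentile(q,[1,99],axis=0))
P=cloud(g);q=P[(np.abs(P[...,0]-.51)<.05)&(np.abs(P[...,1]+.026)<.05)&(np.abs(P[...,2]-.07)<.008)];print('top',q.mean(0),np.percentile(q,[2,98],axis=0))
cv2.imwrite('pics/g.png',f['im'])"
```

```text
fold ztop 208.8 angle 1.51 x 80.9
fold ztop 209.2 angle 1.57 x 80.8
[[ 0.4898582  -0.04376422  0.02468926]
 [ 0.53598209 -0.00474773  0.07248729]]
top [ 0.51291524 -0.02738968  0.07088495] [[ 0.49169229 -0.04486202  0.06485957]
 [ 0.5356599  -0.009849    0.07277378]]
```

View pics/g.png

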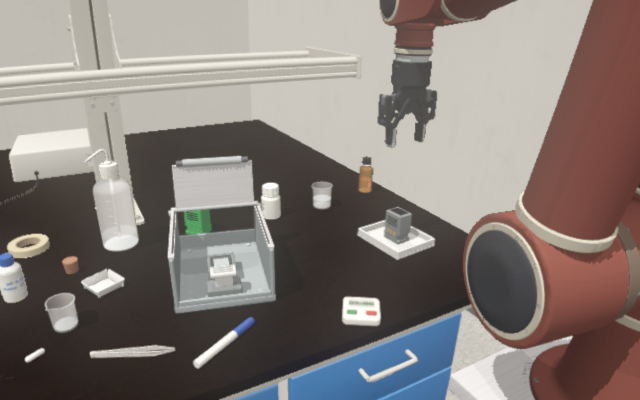

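The pack stands upright in the tray at (397,225), the cover is folded back at (214,185), and the jar, timer and beaker haven't moved. The job is ready to hand in.

```bash
python3 -c "
from plant import order
print(order.job_done())"
```

```text
the job is handed in; nothing more can be done
None
```

The job is handed in, though no verdict came back: in the last images the pack stands upright near the tray's centre, the cover is folded back at about 1.5 rad, and the jar, timer and beaker look unmoved, after about 14.5 s of the 58 s allowed.

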